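# Lock the blue filter cap into the microscope light source

### The arm

A 6-joint arm with a two-finger parallel gripper is mounted at the origin on the work surface. World frame = base frame: x ahead of the robot, y to its left, z up, the work surface at z = 0. Lengths are in mm, angles in degrees, forces in N, time in s.
With the tool pointing down it reaches from about 275 to 825 mm from the base axis. Payload 4.9 kg.
Tool frame: the origin (TCP) lies between the finger pads; the fingertips stand 17 mm ahead of it and the grasp point (between the pads) lies 2 mm behind it; z points along the fingers, x is the direction in which the jaws open and shut, and the axes are right-handed (so a half turn about z gives the same grasp; the last joint's range is limited). The gripper opens to 85 mm and grips with 20 to 120 N. Pads are 22 mm wide; open, the fingers measure 114 mm over their backs; the gripper's body (76 mm by 85 mm) begins 54 mm behind the grasp point. The pads swing forward as they close: fully open they stand 13 mm farther back than shut.
Start: joints at [-83.721, 18.69, -11.035, 60.275, 0, 82.311], TCP at [132.777, -533.75, 248.281] pointing down, gripper open.
Joint ranges: [-152.03, 152.03], [-55.5, 102.48], [-74.3, 77.21], [-110.64, 120.58], [-84.22, 78.4], [-180, 180]. Speed limits (degrees/s): [147.25, 147.25, 180, 180, 180, 180].

### API

Orientations are given as [roll, pitch, yaw] about the fixed x, y, z axes, in that order (R = Rz(yaw) Ry(pitch) Rx(roll)).
In Python, from station import * gives the robot as it stands.
- The arm moves only by the tool step_arm, never from a script. Its argument "motion" is a list of rows, each a list of 7 numbers: the turn, a rotation vector about the world's x, y, z in degrees, then the shift along the world's x, y, z in mm, then the closure, from 0 (fully open) to 1 (shut). In form: [[ax, ay, az, x, y, z, claw], ...]. A call has 1 to 12 rows; each row shifts and turns the pose as measured when the row begins; what a row does not reach is not made up. A row lasts 1/10 s, in which the tool goes at most 50 mm and 8.59 degrees, less where a joint would pass 70% of its speed; a pose out of reach is approached as far as the arm can. A call is refused whole if a number of a shift passes 50 or a number of a turn 8.59, either way. A call with a gripper value outside its range is refused whole. The fingers move at their own pace and stop on an object; "grip_force" is the grip in N (left out, the last holds). Time passes only in rows, so rows that do not move let the fingers close. It gives the time, the measured TCP pose, the force and the opening at its end, in the units of the state.
- get_obs(): the state, without advancing time (a new reading comes with each control period).
- read_camera(name): name is "scene" or "top" or "wrist"; returns a dict with "img" (420x560x3 uint8, blue, green, red), "mtx" (3x3 intrinsics, pixels), "cam_to_world" (4x4, takes a point from camera to world coordinates); the wrist camera has in their place "T_tool_cam" (4x4, takes a point from camera to tool coordinates, whose origin is the TCP and whose axes are the tool frame's). Camera axes: x right, y down, z forward; pixel columns grow to the right and rows downward; lengths in mm; the calibration is good to about 2 mm. A picture is of the moment at which its call begins: read the wrist's pose just before it. There is no depth.
- sign_off(): hands the job in, once; it reports no verdict.
The state is a dict: "time_s": time; "joint_positions": joint angles; "qvel": joint speeds; "effort": joint torques, N m; "tcp_pos": TCP position; "tcp_rot": TCP orientation; "wrist_force": force on the tool from outside, world axes, zero at the start; "ft_torque": the same for the moment, N m; "opening": finger opening in mm.
Only numpy, scipy, OpenCV 4.12 (cv2) and the standard library are available. Lean on these libraries where they do the work, as an engineer would, in place of code of your own. Each camera call takes 0.05 s, during which the arm holds its last target. There are 200 camera calls.

### The job

Fit the blue filter cap to the light source: set it into the port on top with its lugs in the two notches (black marks), push it down against the spring, give it a quarter turn clockwise seen from above so that the grip bar points at the red dots, and let the spring lift it into its seat. Let go of it, locked and upright, and leave the amber cap where it stands.

Things in the scene. Friction and masses are not known exactly. Their poses are not given: they have to be found in the camera images.
- blue_grip (a point): Blue cap, loose, upright, 82 mm high, 150 g: drum 48 mm wide, 38 mm high, foot tapering to 36 mm; on it a flat grip bar 44 mm long (x), 18 thick (y), 44 high. Two steel lugs at the foot along x, under the bar's ends: 88 mm tip to tip, 10 wide, 8 high, flush with the underside. Point: centre of the bar, on the axis, 60 mm above the underside. z up; a half turn about z changes nothing.
- port (a point): Centre of the port in the fixed light source, level with its white top (140 x 140 mm, 58 mm above the bench); z up. Behind it (+x, from 70 to 150 mm) a grey block 75 mm high. Opening 64 mm wide, with notches along +x and -x, 28 mm wide, ending 52 mm out (black marks); red dots at +y and -y. A cap set in stands with its grip centre 52 mm above this point; locked, 44 mm.
- plunger (a joint): Sprung metal disc in the port, m pushed down: 0 is up (face 8 mm below the top), 0.022 the bottom; 4 N to start, 9.5 N at the bottom. A cap turns only when pushed in so that its grip centre is under 39 mm above the port point (34 is good, 30 is the bottom), and only clockwise from above, lugs from x to y, where a stop ends the turn. Then the spring lifts it 6 N firm into its seat.
- amber_grip (a point): Amber (orange) cap, loose, upright: same shape and size as the blue one but of the wrong colour; leave it. Point: centre of its grip bar, 60 mm above its underside.

How it is judged:
By the outcome, as a careful person would: the job done as asked, in the order asked, and still so for the second after the job is handed in, with the robot touching nothing.
It also fails if it takes over 48 s, if anything falls off the work surface, if the arm or the gripper's body presses on something with over 40 N, if the wrist force passes 120 N, or if a joint passes its speed limit or range.

## Working session

There is one attempt and no reset: what is moved stays moved. The work goes in short steps, Python scripts to look and compute and a tool call to move; the robot and the scene stay as the last step left them, time stands still between calls to the robot, and variables do not carry over. Pictures are saved under pics/ and viewed, about 8 in all and at most 12, crops included, and the job is handed in when it is done.

Besides the shell and the picture viewer there is one more tool, called after "Emit:" by a JSON object that holds its "name" and its "arguments". step_arm: Moves the arm, as the interface text tells. Its arguments: {"type":"object","properties":{"motion":{"type":"array","items":{"type":"array","items":{"type":"number"}}},"grip_force":{"type":"number"}},"required":["motion"]}

```bash
mkdir -p pics; cat > h.py <<'E'
from station import *
import numpy as np, cv2
def ray(c,u,v,T):
    d=T[:3,:3]@np.linalg.inv(c["mtx"])@[u,v,1]; return T[:3,3],d
def atz(c,u,v,z,T=None):
    o,d=ray(c,u,v,np.array(c["cam_to_world"]) if T is None else T); return o+d*(z-o[2])/d[2]
def proj(c,p,T=None):
    T=np.array(c["cam_to_world"]) if T is None else T
    q=np.array(c["mtx"])@(np.linalg.inv(T)@[*p,1])[:3]; return q[:2]/q[2]
E
python3 - <<'E'
from h import *
print(get_obs())
a=read_camera("scene");b=read_camera("top")
for n,c in (("scene",a),("top",b)):
    cv2.imwrite(f"pics/{n}0.png",c["img"]); print(c["mtx"],c["cam_to_world"])
E
```

```text
{'time_s': 0.0, 'joint_positions': array([-8.37179785e+01,  1.87324648e+01, -1.10900777e+01,  6.02756076e+01,
        2.27602109e-03,  8.23111600e+01]), 'qvel': array([ 0.0531194 ,  0.11663227,  0.03177268, -0.04311125, -0.05003406,
       -0.04656288]), 'effort': array([ 4.22224075e-04, -4.43401265e+01,  2.62438953e+01,  1.55620737e-02,
       -2.16852632e-04,  2.08942163e-05]), 'tcp_pos': array([ 132.75059057, -533.18219077,  247.51187472]), 'tcp_rot': array([-1.79984613e+02,  9.69631263e-02, -7.60291274e+01]), 'wrist_force': array([-0.32096523, -0.42856569, -0.0928372 ]), 'ft_torque': array([ 0.0063208 , -0.03141616,  0.00350467]), 'opening': 85.44158220534594}
[[413.1853729    0.         278.5286618 ]
 [  0.         413.1853729  221.99347626]
 [  0.           0.           1.        ]] [[ 1.49484561e-01  7.06008120e-01 -6.92247716e-01  1.07244156e+03]
 [ 9.88663914e-01 -9.67615897e-02  1.14807924e-01 -7.24338277e+01]
 [ 1.40723373e-02 -7.01562348e-01 -7.12469116e-01  6.17055823e+02]
 [ 0.00000000e+00  0.00000000e+00  0.00000000e+00  1.00000000e+00]]
[[497.27892466   0.         285.45180091]
 [  0.         497.27892466 206.35202025]
 [  0.           0.           1.        ]] [[-1.77770931e-02 -9.93655293e-01  1.11054642e-01  4.10087703e+02]
 [-9.99734024e-01  1.60330538e-02 -1.65777497e-02  1.81016528e+01]
 [ 1.46920237e-02 -1.11319808e-01 -9.93676026e-01  1.08421249e+03]
 [ 0.00000000e+00  0.00000000e+00  0.00000000e+00  1.00000000e+00]]
```

View pics/top0.png

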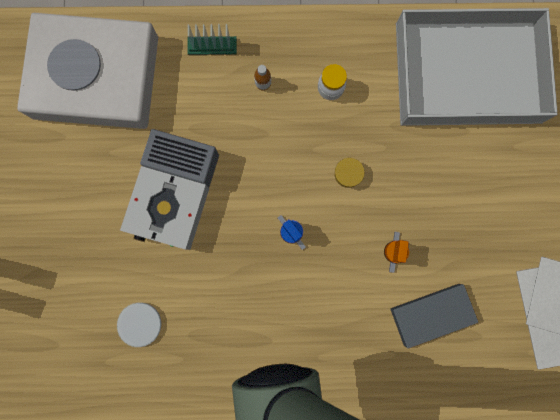

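View pics/scene0.png

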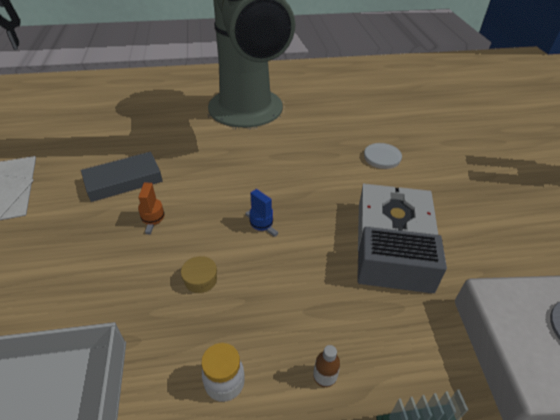

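The top view shows the blue cap at about (291,232), the port at about (164,208), and the amber cap at about (397,252). The scene view agrees. Next I'll enlarge the blue cap and the port.

```bash
python3 - <<'E'
from h import *
b=cv2.imread("pics/top0.png")
A=cv2.resize(b[192:272,251:331],(400,400),interpolation=2);B=cv2.resize(b[120:260,110:250],(400,400),interpolation=2)
cv2.imwrite("pics/crop1.png",np.hstack([A,B]))
E
```

```text
(no output)
```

View pics/crop1.png

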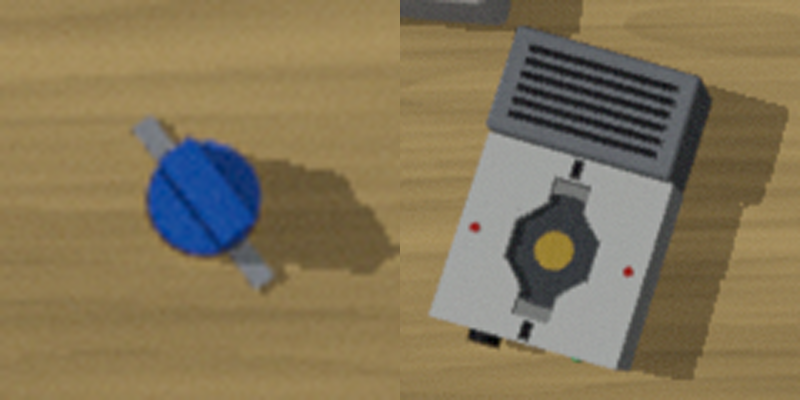

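In the crops, the blue lug tips are at top-image (280.4,217.4) and (303.4,248.2). The red dots are at (136.3,199.4) and (189.8,214.9), and the black marks at (172.0,179.2) and (154.1,235.5).

```bash
python3 - <<'E'
from h import *
b=read_camera("top")
def two(n,p,q,z):
    P,Q=atz(b,*p,z),atz(b,*q,z);d=P-Q
    print(n,"mid",((P+Q)/2).round(1),"len",np.linalg.norm(d).round(1),"ang",np.degrees(np.arctan2(d[1],d[0])).round(1))
two("lugs",(280.4,217.4),(303.4,248.2),6)
two("dots",(136.3,199.4),(189.8,214.9),58)
two("marks",(172,179.2),(154.1,235.5),58)
print(atz(b,397,252,50))
E
```

```text
lugs mid [472.7 -12.8   6. ] len 83.3 ang 35.7
dots mid [527.2 254.3  58. ] len 115.7 ang 72.9
marks mid [527.2 254.1  58. ] len 122.0 ang -17.1
[ 426.47411245 -229.30286017   50.        ]
```

Emit:
{"name": "step_arm", "arguments": {"motion": [[0,0,1.8,28,43,0,0],[0,0,1.8,28,43,0,0],[0,0,1.8,28,43,0,0],[0,0,1.8,28,43,0,0],[0,0,1.8,28,43,0,0],[0,0,1.8,28,43,0,0],[0,0,1.8,28,43,0,0],[0,0,1.8,28,43,0,0],[0,0,1.8,28,43,0,0],[0,0,1.8,28,43,0,0],[0,0,1.8,28,43,0,0],[0,0,1.8,28,43,0,0]], "grip_force": 60}}

```text
time_s: 1.35
tcp_pos: [455.6, -28.5, 245.7]
tcp_rot: [-179.9, -0.1, -54.3]
wrist_force: [0.5, -0.9, -0.0]
opening: 85.3
```

Emit:
{"name": "step_arm", "arguments": {"motion": [[0,0,0,17,15,-30,0],[0,0,0,0,0,-30,0],[0,0,0,0,0,0,0]]}}

```text
time_s: 1.65
tcp_pos: [476.6, -6.8, 184.8]
tcp_rot: [-179.7, -0.2, -53.7]
wrist_force: [-0.1, -0.3, -0.4]
opening: 85.7
```

```bash
cat >> h.py <<'E'
from scipy.spatial.transform import Rotation as R
def wrist():
    o=get_obs(); c=read_camera("wrist"); T=np.eye(4)
    T[:3,:3]=R.from_euler("xyz",o["tcp_rot"],degrees=True).as_matrix(); T[:3,3]=o["tcp_pos"]
    return o,c,T@np.array(c["T_tool_cam"])
E
python3 - <<'E'
from h import *
import pickle
o,c,T=wrist(); pickle.dump((c,T),open("w1.pkl","wb"))
print(o["tcp_pos"],o["tcp_rot"],o["joint_positions"],c["T_tool_cam"],proj(c,[472.7,-12.8,6],T))
cv2.imwrite("pics/w1.png",c["img"])
E
```

```text
[476.60159925  -6.76491715 184.76946599] [-179.70569734   -0.19410485  -53.66215889] [-9.74292908e+00  1.40054733e+01 -2.75952466e+01  4.80553223e+01
  7.73531372e-02  1.33918963e+02] [[ 9.99999744e-01 -1.79528044e-04 -6.91999709e-04 -1.30611100e-01]
 [ 3.53928072e-04  9.65334247e-01  2.61016602e-01 -6.71668147e+01]
 [ 6.21151218e-04 -2.61016780e-01  9.65334064e-01 -1.25905627e+02]
 [ 0.00000000e+00  0.00000000e+00  0.00000000e+00  1.00000000e+00]] [284.30266353 197.43487003]
```

View pics/w1.png

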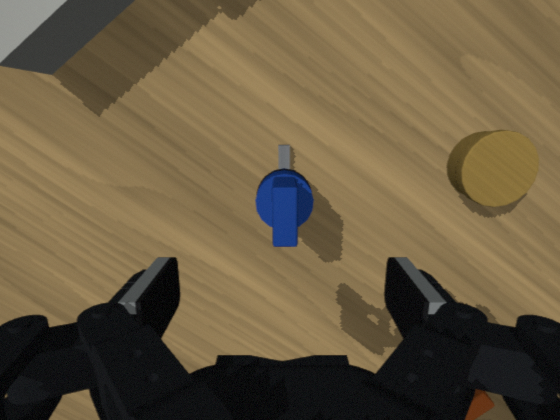

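The wrist view shows the blue bar straight along the tool's y axis. Its bright top face spans columns 273 to 297 and rows 187 to 246, and the far lug is at (285,146).

```bash
python3 - <<'E'
from h import *
import pickle
c,T=pickle.load(open("w1.pkl","rb"))
a,b=atz(c,285,187.5,82,T),atz(c,285,246,82,T)
l,r=atz(c,273,216,82,T),atz(c,297,216,82,T)
print(a,b,(a+b)/2,np.linalg.norm(a-b),np.linalg.norm(l-r),np.degrees(np.arctan2(*(a-b)[1::-1])))
print(atz(c,285,145,8,T), get_obs()["tcp_pos"],get_obs()["time_s"])
E
```

```text
[492.82240229   2.38642832  82.        ] [458.58218986 -22.90814485  82.        ] [475.70229607 -10.26085827  82.        ] 42.570031470706795 16.716723523001743 36.45472008503801
[511.31665423  14.96413019   8.        ] [477.67276469  -7.18530272 186.5760344 ] 1.7
```

Emit:
{"name": "step_arm", "arguments": {"motion": [[0,0,0,-2,-3,-30,0],[0,0,0,0,0,-40,0],[0,0,0,0,0,-30,0],[0,0,0,0,0,-15,0],[0,0,0,0,0,0,0]]}}

```text
time_s: 2.2
tcp_pos: [480.3, -14.3, 76.4]
tcp_rot: [-179.1, -0.8, -54.0]
wrist_force: [-0.1, -0.7, 0.2]
opening: 85.4
```

```bash
cat >> h.py <<'E'
def corr(x,y,z,yaw):
    o=get_obs(); r=R.from_euler("xyz",o["tcp_rot"],degrees=True); t=R.from_euler("xyz",[180,0,yaw],degrees=True)
    print("t",o["time_s"],"turn",np.degrees((t*r.inv()).as_rotvec()).round(2),"shift",(np.array([x,y,z])-o["tcp_pos"]).round(1),"F",o["wrist_force"].round(1),"op",o["opening"].round(1),"q6",o["joint_positions"][5].round(1))
E
python3 -c "
from h import *
corr(475.7,-10.3,62,-53.6)"
```

```text
Traceback (most recent call last):
  File "h.py", line 17, in corr
    print("t",o["time_s"],"turn",np.degrees((t*r.inv()).as_rotvec()).round(2),"shift",(np.array([x,y,z])-o["tcp_pos"]).round(1),"F",o["wrist_force"].round(1),"op",o["opening"].round(1),"q6",o["joint_positions"][5].round(1))
                                                                                                                                                                   ^^^^^^^^^^^^^^^^^^
AttributeError: 'float' object has no attribute 'round'
```

```bash
sed -i 's/o\["opening"\].round(1)/round(o["opening"],1)/' h.py
python3 -c "
from h import *
corr(475.7,-10.3,62,-53.6)"
```

```text
t 2.2 turn [0.14 1.16 0.42] shift [ -4.6   4.  -14.4] F [-0.1 -0.7  0.2] op 85.4 q6 133.5
```

Emit:
{"name": "step_arm", "arguments": {"motion": [[0,1.2,0.4,-5,4,0,0],[0,0,0,0,0,0,0]]}}

```text
time_s: 2.4
tcp_pos: [476.4, -11.3, 79.1]
tcp_rot: [179.9, -0.2, -53.7]
wrist_force: [-0.0, -0.2, -0.6]
opening: 85.4
```

```bash
python3 -c "
from h import *
corr(475.7,-10.3,62,-53.6)"
```

```text
t 2.4 turn [0.17 0.02 0.11] shift [ -0.7   1.  -17.1] F [-0.  -0.2 -0.6] op 85.4 q6 133.6
```

Emit:
{"name": "step_arm", "arguments": {"motion": [[0,0,0,-0.7,1,-9,0],[0,0,0,0,0,-8,0],[0,0,0,0,0,0,0]]}}

```text
time_s: 2.7
tcp_pos: [478.3, -10.7, 63.9]
tcp_rot: [-179.8, -0.4, -53.7]
wrist_force: [0.4, -0.8, -0.2]
opening: 85.3
```

```bash
python3 -c "
from h import *
corr(475.7,-10.3,62,-53.6)"
```

```text
t 2.7 turn [0.24 0.37 0.11] shift [-2.6  0.4 -1.9] F [ 0.4 -0.8 -0.2] op 85.3 q6 133.7
```

Emit:
{"name": "step_arm", "arguments": {"motion": [[0,0.3,0,-2.5,0.4,-2,0],[0,0,0,0,0,0,0.5],[0,0,0,0,0,0,1],[0,0,0,0,0,0,1],[0,0,0,0,0,0,1],[0,0,0,0,0,0,1],[0,0,0,0,0,0,1],[0,0,0,0,0,0,1]]}}

```text
time_s: 3.5
tcp_pos: [475.6, -10.2, 61.9]
tcp_rot: [179.9, -0.2, -53.7]
wrist_force: [0.7, 0.1, -0.2]
opening: 17.5
```

```bash
python3 -c "
from h import *
corr(475.7,-10.3,62,-53.6)"
```

```text
t 3.5 turn [0.24 0.04 0.1 ] shift [ 0.1 -0.1  0.1] F [ 0.7  0.1 -0.2] op 17.5 q6 133.7
```

Emit:
{"name": "step_arm", "arguments": {"motion": [[0,0,0,0,0,30,1],[0,0,0,0,0,40,1],[0,0,8.4,3,10,40,1],[0,0,8.4,3,20,20,1],[0,0,8.4,3,22,0,1],[0,0,8.4,3,22,0,1],[0,0,8.4,3,22,0,1],[0,0,8.4,3,22,0,1],[0,0,8.4,3,22,0,1],[0,0,8.4,3,22,0,1],[0,0,8.4,3,22,0,1],[0,0,8.4,3,22,0,1]]}}

```text
time_s: 4.7
tcp_pos: [501.4, 201.6, 194.8]
tcp_rot: [179.6, 0.0, 32.3]
wrist_force: [0.6, -0.6, -1.5]
opening: 17.2
```

```bash
python3 -c "
from h import *
corr(527,254,185,72.9)"
```

```text
t 4.7 turn [ 0.28  0.35 40.59] shift [25.6 52.4 -9.8] F [ 0.6 -0.6 -1.5] op 17.2 q6 72.0
```

Emit:
{"name": "step_arm", "arguments": {"motion": [[0,0,8.1,12,10,-5,1],[0,0,8.1,14,10,-5,1],[0,0,8.1,14,10,0,1],[0,0,8.1,14,10,0,1],[0,0,8.1,10,5,0,1],[0,0,0,0,0,0,1]]}}

```text
time_s: 5.3
tcp_pos: [564.6, 251.5, 181.1]
tcp_rot: [179.8, 0.2, 74.9]
wrist_force: [0.1, 0.1, -2.0]
opening: 17.3
```

```bash
python3 - <<'E'
from h import *
import pickle
corr(527,254,185,72.9)
o,c,T=wrist(); pickle.dump((c,T),open("w2.pkl","wb"))
print(proj(c,[527,254,58],T))
cv2.imwrite("pics/w2.png",c["img"])
E
```

```text
t 5.3 turn [ 0.26  0.09 -1.97] shift [-37.6   2.5   3.9] F [ 0.1  0.1 -2. ] op 17.3 q6 32.4
[270.64203225 153.01338005]
```

View pics/w2.png

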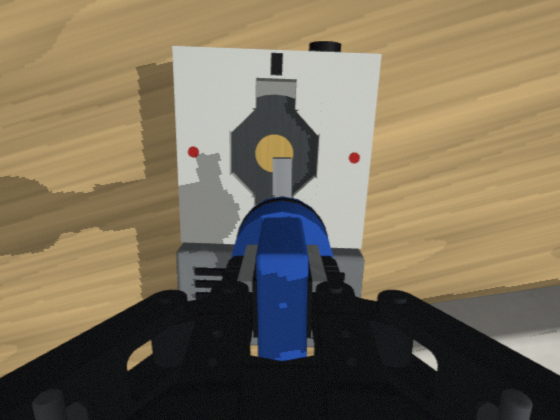

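The cap hangs upright above the source. The red dots are at (193.5,152) and (354.5,158), the near black mark is centred at (277,64), and the lug points at column 282.

```bash
python3 - <<'E'
from h import *
import pickle
c,T=pickle.load(open("w2.pkl","rb"))
P,Q=atz(c,193.5,152,58,T),atz(c,354.5,158,58,T);M=(P+Q)/2;d=P-Q
m=atz(c,277,64,58,T);e=M-m
print(P,Q,M,np.linalg.norm(d),np.degrees(np.arctan2(*d[1::-1])),np.linalg.norm(e),np.degrees(np.arctan2(*e[1::-1])))
# lug near tip: camera view, check vs. expectation of bar axis (tip top z = underside+8)
o=get_obs();zu=o["tcp_pos"][2]-62
t=atz(c,282,157,zu+8,T);print("tip",t, "rel tcp",(t-o["tcp_pos"]).round(1),np.degrees(np.arctan2(*(o["tcp_pos"]-t)[1::-1])))
corr(M[0],M[1],140,72.9)
E
```

```text
[511.76569276 200.41642907  58.        ] [546.30246706 311.65708724  58.        ] [529.03407991 256.03675815  58.        ] 116.47863670456073 -107.2479479424786 61.35733787414289 -17.30782537421822
tip [523.5781387  263.65283558 126.92186915] rel tcp [-40.1  12.5 -54. ] -17.332176618998034
t 5.35 turn [ 0.28  0.02 -1.83] shift [-34.7   4.9 -40.9] F [-0.3  0.6 -1.2] op 17.4 q6 32.6
```

Emit:
{"name": "step_arm", "arguments": {"motion": [[0,0,-0.7,-20,3,0,1],[0,0,-0.7,-16,2,0,1],[0,0,0,0,0,-20,1],[0,0,0,0,0,-20,1],[0,0,0,0,0,0,1]]}}

```text
time_s: 5.85
tcp_pos: [522.1, 253.9, 139.4]
tcp_rot: [-179.9, 0.4, 72.3]
wrist_force: [-0.5, -0.7, -1.7]
opening: 17.4
```

```bash
python3 - <<'E'
from h import *
corr(528.2,256.3,140,73.2)
E
```

```text
t 5.85 turn [ 0.38 -0.2   0.89] shift [6.1 2.4 0.6] F [-0.5 -0.7 -1.7] op 17.4 q6 36.5
```

Emit:
{"name": "step_arm", "arguments": {"motion": [[0.3,0,0.9,6,2.4,0,1],[0,0,0,0,0,0,1]]}}

```text
time_s: 6.05
tcp_pos: [528.0, 256.0, 140.5]
tcp_rot: [-179.8, 0.1, 73.1]
wrist_force: [0.3, -0.1, -1.4]
opening: 17.5
```

```bash
python3 - <<'E'
from h import *
corr(528.2,256.3,140,73.2)
a=read_camera("top")["img"];s=read_camera("scene")["img"]
cv2.imwrite("pics/c2.png",np.hstack([cv2.resize(a[140:280,110:250],(400,400),interpolation=2),cv2.resize(s[150:290,330:470],(400,400),interpolation=2)]))
E
```

```text
t 6.05 turn [ 0.07 -0.22  0.09] shift [ 0.2  0.3 -0.5] F [ 0.3 -0.1 -1.4] op 17.5 q6 35.5
```

View pics/c2.png

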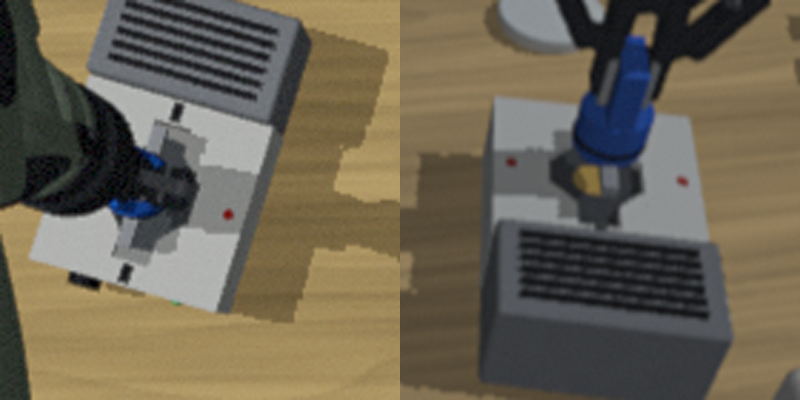

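The cap is over the port with its lug along the notch line, so I'm going down with force checks.

Emit:
{"name": "step_arm", "arguments": {"motion": [[0,0,0,0,0,-8,1],[0,0,0,0,0,-8,1],[0,0,0,0,0,-6,1],[0,0,0,0,0,0,1]]}}

```text
time_s: 6.55
tcp_pos: [528.5, 256.1, 117.9]
tcp_rot: [-179.9, 0.1, 73.1]
wrist_force: [0.3, 1.3, -1.1]
opening: 17.5
```

```bash
python3 - <<'E'
from h import *
corr(528.2,256.3,115,73.2)
E
```

```text
t 6.55 turn [ 0.04 -0.11  0.14] shift [-0.3  0.2 -2.9] F [ 0.3  1.3 -1.1] op 17.5 q6 35.6
```

Emit:
{"name": "step_arm", "arguments": {"motion": [[0,0,0,0,0,-4,1],[0,0,0,0,0,-4,1],[0,0,0,0,0,-3,1],[0,0,0,0,0,0,1]]}}

```text
time_s: 6.95
tcp_pos: [528.6, 256.2, 106.6]
tcp_rot: [-179.9, 0.1, 73.1]
wrist_force: [-2.7, -0.5, 4.3]
opening: 17.3
```

```bash
python3 - <<'E'
from h import *
corr(528.2,256.3,94,73.2)
E
```

```text
t 6.95 turn [ 0.04 -0.1   0.14] shift [ -0.4   0.1 -12.6] F [-2.7 -0.5  4.3] op 17.3 q6 35.6
```

Emit:
{"name": "step_arm", "arguments": {"motion": [[0,0,0,0,0,-4,1],[0,0,0,0,0,-4,1],[0,0,0,0,0,-4,1],[0,0,0,0,0,-1,1],[0,0,0,0,0,0,1]]}}

```text
time_s: 7.45
tcp_pos: [528.9, 256.3, 94.6]
tcp_rot: [180.0, 0.0, 73.1]
wrist_force: [-1.7, 0.0, 6.3]
opening: 17.4
```

```bash
python3 - <<'E'
from h import *
corr(528.2,256.3,93.5,73.2)
print(get_obs()["ft_torque"])
E
```

```text
t 7.45 turn [0.02 0.   0.14] shift [-0.7  0.  -1.1] F [-1.7  0.   6.3] op 17.4 q6 35.6
[-0.25129753  0.54737948  0.05893527]
```

Emit:
{"name": "step_arm", "arguments": {"motion": [[0,0,0,0,0,-2,1],[0,0,-5,0,0,0,1],[0,0,-7,0,0,0,1],[0,0,-7,0,0,0,1],[0,0,0,0,0,0,1]]}}

```text
time_s: 7.95
tcp_pos: [531.4, 256.9, 94.8]
tcp_rot: [179.7, -0.2, 53.3]
wrist_force: [-3.8, -0.5, 5.8]
opening: 17.3
```

```bash
python3 - <<'E'
from h import *
corr(528.5,256.3,92.5,-17)
print(get_obs()["ft_torque"])
E
```

```text
t 7.95 turn [  0.2    0.32 -70.29] shift [-2.9 -0.6 -2.3] F [-3.8 -0.5  5.8] op 17.3 q6 55.4
[-0.24927514  0.87889231 -0.02181085]
```

Emit:
{"name": "step_arm", "arguments": {"motion": [[0,0.2,0,-3,-0.6,-3,1],[0,0,-7,-0.8,0,-0.6,1],[0,0,-7,-0.8,0,-0.6,1],[0,0,-7,-0.8,0,-0.6,1],[0,0,0,0,0,0,1]]}}

```text
time_s: 8.45
tcp_pos: [531.7, 256.8, 93.6]
tcp_rot: [179.5, -0.7, 31.4]
wrist_force: [-2.7, -0.8, 7.0]
opening: 17.1
```

```bash
python3 - <<'E'
from h import *
corr(528.5,256.3,92.5,-17)
print(get_obs()["ft_torque"])
E
```

```text
t 8.45 turn [  0.47   0.75 -48.37] shift [-3.2 -0.5 -1.1] F [-2.7 -0.8  7. ] op 17.1 q6 77.4
[-0.15515328  0.89290759 -0.03923873]
```

Emit:
{"name": "step_arm", "arguments": {"motion": [[0.4,0.7,0,-3,-0.5,-1.5,1],[0,0,-7,-0.9,0,-0.5,1],[0,0,-7,-0.9,0,-0.5,1],[0,0,-7,-0.9,0,-0.5,1],[0.2,0.4,0,-1.5,0,-0.5,1],[0,0,0,0,0,0,1]]}}

```text
time_s: 9.05
tcp_pos: [533.4, 255.6, 95.0]
tcp_rot: [180.0, -0.9, 9.4]
wrist_force: [-4.1, -1.7, 5.4]
opening: 17.1
```

```bash
python3 - <<'E'
from h import *
corr(528.5,256.3,92.5,-17)
print(get_obs()["ft_torque"])
E
```

```text
t 9.05 turn [  0.06   0.9  -26.35] shift [-4.9  0.7 -2.5] F [-4.1 -1.7  5.4] op 17.1 q6 99.2
[-0.20442888  1.03665309 -0.05174319]
```

Emit:
{"name": "step_arm", "arguments": {"motion": [[0,0.9,0,-5,0.7,-2.5,1],[0,0,0,0,0,0,1],[0,0.2,0,-1,0,-0.5,1],[0,0,0,0,0,0,1]]}}

```text
time_s: 9.45
tcp_pos: [531.9, 256.4, 94.8]
tcp_rot: [-179.9, -0.3, 9.3]
wrist_force: [-3.3, -0.7, 6.2]
opening: 17.7
```

```bash
python3 - <<'E'
from h import *
corr(528.5,256.3,92.5,-17)
print(get_obs()["ft_torque"])
E
```

```text
t 9.45 turn [ -0.09   0.34 -26.3 ] shift [-3.4 -0.1 -2.3] F [-3.3 -0.7  6.2] op 17.7 q6 99.3
[-0.33505873  0.93661263 -0.02550036]
```

Emit:
{"name": "step_arm", "arguments": {"motion": [[0,0.3,-5,-3,0,-2,1],[0,0.1,-7,-1.5,0,-1,1],[0,0.1,-7,-1.5,0,-1,1],[0,0.1,-7,-1.5,0,-1,1]]}}

```text
time_s: 9.85
tcp_pos: [531.9, 256.8, 93.6]
tcp_rot: [-179.8, -0.6, -17.7]
wrist_force: [1.5, -0.1, 6.4]
opening: 17.2
```

```bash
python3 - <<'E'
from h import *
corr(528.5,256.3,92.5,-17)
print(get_obs()["ft_torque"])
E
```

```text
t 9.85 turn [-0.03  0.67  0.7 ] shift [-3.4 -0.5 -1.1] F [ 1.5 -0.1  6.4] op 17.2 q6 126.4
[-0.39279313 -0.01113991  0.06781609]
```

Emit:
{"name": "step_arm", "arguments": {"motion": [[0,0.3,-3,0,0,-1,1],[0,0.3,-3,-1,0,-1,1]]}}

```text
time_s: 10.05
tcp_pos: [533.3, 256.7, 93.1]
tcp_rot: [-179.9, -0.3, -24.0]
wrist_force: [0.9, -1.1, 6.1]
opening: 17.4
```

```bash
python3 - <<'E'
from h import *
corr(528.5,256.3,92.5,-17)
print(get_obs()["ft_torque"])
E
```

```text
t 10.05 turn [0.01 0.37 7.03] shift [-4.8 -0.4 -0.6] F [ 0.9 -1.1  6.1] op 17.4 q6 132.7
[-0.38345305 -0.01336641  0.07952712]
```

```bash
python3 - <<'E'
from h import *
o,c,T=wrist();s=read_camera("scene")["img"]
cv2.imwrite("pics/c3.png",np.hstack([c["img"][60:360,80:480],cv2.resize(s[150:290,330:470],(300,300),interpolation=2)]))
E
```

```text
(no output)
```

View pics/c3.png

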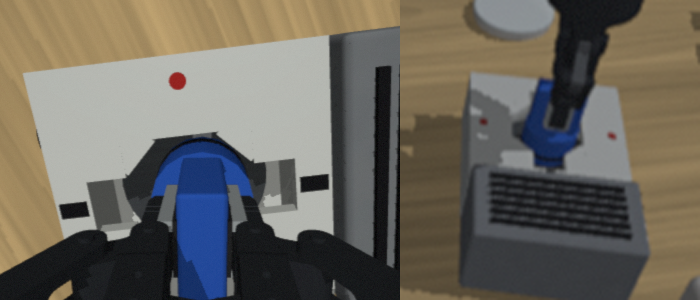

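The cap has turned with its lugs under the cover, about 6° past the dots. I'll turn back to the dot line, recentre it, then ease up with the spring.

Emit:
{"name": "step_arm", "arguments": {"motion": [[0,0.3,3.5,-3,0,-1,1],[0,0.1,2.5,-3,0,-0.5,1],[0,0.1,0.5,-2,0,2,1],[0,0,0,-1,0,2,1]]}}

```text
time_s: 10.55
tcp_pos: [530.9, 257.7, 99.0]
tcp_rot: [-179.7, -0.6, -17.3]
wrist_force: [-1.8, -0.8, 5.3]
opening: 17.5
```

```bash
python3 - <<'E'
from h import *
corr(528.5,256.3,103,-17)
print(get_obs()["ft_torque"])
E
```

```text
t 10.55 turn [-0.12  0.64  0.28] shift [-2.4 -1.4  4. ] F [-1.8 -0.8  5.3] op 17.5 q6 126.1
[-0.35224315  0.39869792 -0.02966173]
```

Emit:
{"name": "step_arm", "arguments": {"motion": [[0,0.5,0,-2.5,-1.2,1,1],[0,0.1,0,-1,0,2,1],[0,0,0,0,0,2,1]]}}

```text
time_s: 10.85
tcp_pos: [530.4, 257.5, 104.0]
tcp_rot: [-179.7, -0.3, -17.3]
wrist_force: [7.6, 5.4, -23.0]
opening: 17.2
```

```bash
python3 - <<'E'
from h import *
corr(528.5,256.3,103,-17)
print(get_obs()["ft_torque"])
E
```

```text
t 10.85 turn [-0.24  0.36  0.28] shift [-1.9 -1.2 -1. ] F [  7.6   5.4 -23. ] op 17.2 q6 126.0
[ 0.47642339 -1.43926277 -0.0770995 ]
```

The cap stops at the locked height (44 mm) and resists pulling. I'll relieve the pull and let go.

Emit:
{"name": "step_arm", "arguments": {"motion": [[0,0,0,0,0,-1,1],[0,0,0,0,0,-0.5,1]]}}

```text
time_s: 11.05
tcp_pos: [530.4, 257.3, 101.8]
tcp_rot: [-179.7, -0.3, -17.3]
wrist_force: [0.9, 0.6, 4.2]
opening: 17.5
```

Emit:
{"name": "step_arm", "arguments": {"motion": [[0,0,0,0,0,0,0.8],[0,0,0,0,0,0,0.6],[0,0,0,0,0,0,0.5],[0,0,0,0,0,0,0.5],[0,0,0,0,0,0,0.5]]}}

```text
time_s: 11.55
tcp_pos: [528.5, 256.9, 100.8]
tcp_rot: [-179.8, -0.1, -17.3]
wrist_force: [0.4, -0.8, -0.3]
opening: 42.6
```

Emit:
{"name": "step_arm", "arguments": {"motion": [[0,0,0,0,0,15,0.5],[0,0,0,0,0,25,0.5],[0,0,0,0,0,40,0.5],[0,0,0,0,0,30,0.5],[0,0,0,0,0,20,0.5],[0,0,0,-20,-40,0,0.5],[0,0,0,-10,-40,0,0.5],[0,0,0,-10,-40,0,0.5],[0,0,0,0,-40,0,0.5],[0,0,0,0,-40,0,0.5],[0,0,0,0,0,0,0.5]]}}

```text
time_s: 12.65
tcp_pos: [483.6, 51.3, 234.4]
tcp_rot: [-179.9, 0.0, -17.0]
wrist_force: [0.6, 0.8, 0.8]
opening: 42.6
```

```bash
python3 - <<'E'
from h import *
b=read_camera("top");a=b["img"];c=read_camera("scene");s=c["img"]
cv2.imwrite("pics/c4.png",np.hstack([cv2.resize(a[140:280,110:250],(400,400),interpolation=2),cv2.resize(s[150:290,330:470],(400,400),interpolation=2)]))
print("amber diff", cv2.absdiff(a[220:290,370:430],cv2.imread("pics/top0.png")[220:290,370:430]).mean())
for z in (66,58): print(proj(b,[528,255,58+z],None))
E
```

```text
amber diff 16.688412698412698
[154.82796659 203.00933732]
[155.83690028 203.4926577 ]
```

View pics/c4.png

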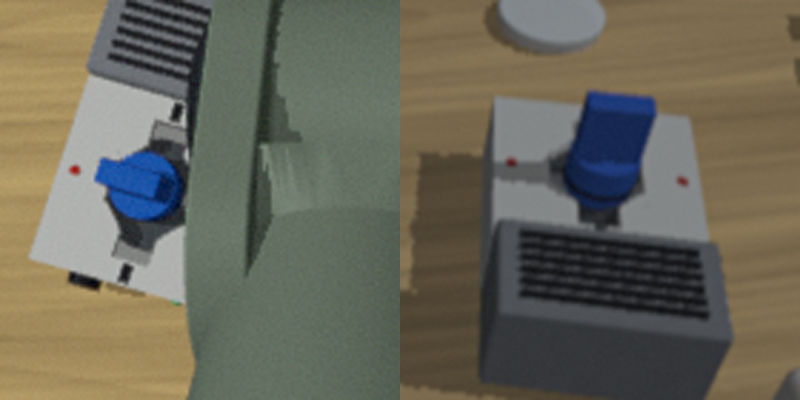

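The cap stands upright with its bar along the red-dot line, and the dots are at crop (75,169) and (228,214) in the top view. As a last check, I'll compare the bar top's image position, crop (617,104) = scene (406,186.4), with the locked and unlocked heights, then look at amber.

```bash
python3 - <<'E'
from h import *
c=read_camera("scene");s0=cv2.imread("pics/scene0.png")
for h in (44,52): print(h,proj(c,[527.5,254.5,58+h+22]))
print("amber diff scene",cv2.absdiff(c["img"][180:235,130:170],s0[180:235,130:170]).mean())
print(get_obs()["time_s"]); sign_off()
E
```

```text
44 [405.18759222 183.99054294]
52 [406.19822413 180.65577834]
amber diff scene 11.677272727272728
12.8
the job is handed in; nothing more can be done
```

The blue cap is locked in the port with its grip bar on the red-dot line, upright and released. I handed the job in at about 12.8 s.

I gripped the blue cap by its bar, set its lugs in the notches and pushed it down until the grip centre was about 35 mm above the port. I turned it clockwise, about 6° past the dots, with hardly any torque at the wrist. I never felt the stop. I then turned it back to the dots and let the spring lift it.

**What the last checks showed:**
- **Locked:** the cap came to rest with its grip centre about 44 mm above the port and held against an upward pull of about 23 N before I let go.
- **Height and direction:** the final pictures show it upright with the bar on the dot line to about 1–2°. The top of the bar is at row 186 in the scene picture, closer to the 184 expected when locked than to the 181 when only set in.

**What is not confirmed:** a before/after comparison of the pictures around the amber cap showed a difference in both the top and scene views. I think that is the arm in view or its shadow, because the gripper never went near the amber cap. I handed the job in without taking a clear picture to confirm it.

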